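# Stop the filter unit and present its filter plate

## Task

Stop the bench filter unit by pushing its recessed button right down with the stylus held in the gripper, and hold it down for about half a second; then stand the stylus back in its stand, fully home. Swing the unit's flap up until it is upright or a little past it and leave it open, draw the hidden filter plate up out of its slot by its tab, and finish while holding it still and upright over the middle of the steel tray, its lower edge about 10 cm above the bench, without letting go. Leave all other things where they are.

Things in the scene. Friction and masses are not known exactly. Their poses are not given: they have to be found in the camera images.
- unit: Grey filter unit, fixed, 190 (x) x 250 (y) x 130 mm. Origin: centre of underside; front faces -x. Flap covers unit y -125 to +45 mm; the strip beyond (y > 45 mm) has the recessed button. Under the flap: open chamber 174 x 154 mm centred at x 0, y -40 mm, with a bed at z 60 mm holding one slot 104 x 16 mm, 50 mm deep, centred at x -30, y -40 mm; the filter plate stands in it, underside at z 10 mm.
- well (a point): Centre of the mouth of the square well (16 x 16 mm) in the top of the unit's left strip (unit x 0, y +85 mm, z 130 mm). The button lies in it, its top 6 mm below the mouth, too deep and narrow for fingers.
- button_top (a point): Centre of the top of the stop button, a white round push button 13 mm across, in the well.
- stop_button (a joint): How far the stop button is pushed down: 0 up, 0.005 m fully down. A spring returns it; it starts to move at 1 N and is fully down at 3.5 N.
- flap (a joint): Angle of the flap: 0 closed (level), up to 1.9 rad (just past upright, leaning away from the robot). It swings up about its far edge. A stiff hinge (about 0.4 N m) keeps it wherever it is left; it weighs 0.2 kg. May start slightly ajar.
- flap_hinge (a point): Middle of the flap's hinge line, at the unit's far top edge (unit x +95, y -40, z 130 mm); the line runs along the unit's y. Its axes turn with the flap and equal the unit's when closed. The flap is a plate 190 (x) x 170 (y) x 6 mm, reaching from the hinge towards the robot.
- flap_fin (a point): Grip point on the flap's fin: black upright fin 22 mm (x) long, 12 mm (y) thick, 34 mm above the flap's upper face, near its front edge. The point is 24 mm above that face; in the flap's frame 165 mm from the hinge towards the front and 30 mm above it; axes turn with the flap. Fingers closing along the unit's y let it turn in the grip; with the flap upright it is on the far side.
- filter: Filter plate hidden under the flap, standing on edge in its slot with about 2 mm play: framed plate 100 (x) x 12 (y) x 80 (z) mm, 0.11 to 0.23 kg, with a steel tab in the middle of its top edge. Origin: centre of its lower edge, z up to the tab, x along the plate, along the unit's x while in the slot.
- filter_tab (a point): Grip point on the filter plate's tab, 96 mm above the plate's lower edge. The tab is 30 mm (x) long, 14 mm (y) thick and stands 30 mm above the plate's top edge; the tab's top lies 10 mm below the unit's rim. From the tab it is 70 mm to the chamber walls along y.
- stylus: Aluminium and steel press stylus, 130 mm long, 0.05 kg, standing tip down in its stand. Origin: the tip; z runs up the stylus. A 5 mm thick pin for the first 22 mm, then widening to 10 mm up to a collar 24 mm across between 45 and 51 mm from the tip, then a round handle 14 mm thick from 51 to 130 mm.
- stylus_grip (a point): Point on the axis of the stylus handle, 95 mm above the tip.
- stand: Stylus stand: wooden block 70 x 70 x 55 mm fixed to the bench, with one upright hole through its middle, 14 mm across. Origin: centre of its underside. The stylus hangs in the hole with its collar resting on the block, its tip then 10 mm above the bench. Stand and tray flank the unit, one on its left and one on its right, either way round.
- stand_hole0 (a point): Centre of the mouth of the stand's hole, on the block's top, 55 mm above the bench.
- tray: Empty flat steel tray fixed to the bench, 180 (x) x 140 (y) mm, 20 mm high, walls 3 mm. Origin: centre of its underside.
- thinner: Bystander: white plastic bottle, 56 mm across, 120 mm tall. Origin: on its underside. To be left alone.
- paint_a: Bystander: glass paint jar with black cap, 40 mm across, 55 mm tall. Origin: on its underside. To be left alone.
- paint_b: Bystander: glass paint jar with white cap, 40 mm across, 55 mm tall. Origin: on its underside. To be left alone.
- driver: Bystander: screwdriver lying on the bench. Origin: on its underside. To be left alone.
- dish: Bystander: small white ceramic dish, 60 mm across, 30 mm tall. Origin: on its underside. To be left alone.
- block: Bystander: wooden block, 90 x 60 x 35 mm. Origin: on its underside. To be left alone.
Not all that is in view belongs to the job. What is meant by the stylus is not purple, and is the smaller of those in its own colour. What is shaped like the stand but blue is not meant.

How it is judged:
By the outcome, as a careful person would: the job done as asked, in the order asked, and still so for the second after the job is handed in, while the arm keeps its last pose, push and grip.
It also fails if it takes over 72 s, if anything falls off the work surface, if the arm or the gripper's body presses on something with over 40 N, if the wrist force passes 120 N, or if a joint passes its speed limit or range.

## Robot

A 6-joint arm with a two-finger parallel gripper is mounted at the origin on the work surface. World frame = base frame: x ahead of the robot, y to its left, z up, the work surface at z = 0. Lengths are in m, angles in degrees, forces in N, time in s.
With the tool pointing down it reaches from about 0.3 to 0.75 m from the base axis. Payload 8.5 kg.
Tool frame: the origin (TCP) lies on the centre line of the jaws, within the pads' length; the fingertips stand tips_ahead ahead of it and the grasp point (between the pads) lies 3 mm ahead of it (tips_ahead is the distance from the TCP to the fingertips, in m); z points along the fingers, y is the line along which they close (so a half turn about z gives the same grasp; the last joint's range is limited). The gripper opens to 85 mm and grips with 20 to 120 N. Pads are 22 mm wide; open, the fingers measure 114 mm over their backs; the gripper's body (76 mm by 85 mm) begins 54 mm behind the grasp point. The pads swing forward as they close: fully open they stand 13 mm farther back than shut.
Start: joints at [60.602, 21.807, 74.336, -0, 83.858, -12.336], TCP at [0.161, 0.526, 0.253] pointing down, gripper open.
Joint ranges: [-178.18, 178.18], [-50.72, 133.34], [12.68, 142.11], [-81.47, 261.47], [9.98, 163.14], [-165.26, 165.26]. Speed limits (degrees/s): [136.94, 136.94, 180, 180, 180, 180].

## Interface

Orientations are given as a 3x3 rotation matrix whose columns are the frame's x, y, z axes.
In Python, from rig import observe, get_image, close_job, tips_ahead gives the robot as it stands.
- The arm moves only by the shell command python3 -m creep [FORCE], which reads ROWS from standard input. ROWS is a JSON list of rows, 1 to 10 of them, each an object with the fields d (a list: dx, dy, dz in shares of the most that a row can go, 1 being 50 mm), yaw (a turn about the tool's z in shares of 180 degrees (1.0 is 180 degrees)), jaw (the finger opening in m); a field left out counts as zero (the opening has to be given); each row shifts and turns the commanded pose from where the row before left it, along the tool's axes as they then stand; what a row does not reach is not made up. A row lasts 1/10 s, in which the tool goes at most 0.05 m and 8.59 degrees, less where a joint would pass 70% of its speed; a pose out of reach is approached as far as the arm can. The fingers move at their own pace and stop on an object; FORCE is the grip in N (left out, the last holds). Time passes only in rows, so rows that do not move let the fingers close. It prints the time, the measured TCP pose, the force, the opening and the grip force at its end. No shift or turn number may pass 1 either way. Input that does not fit is refused with a message, and nothing moves.
- observe(): the state, without advancing time (a new reading comes with each control period).
- get_image(name): name is "scene" or "top"; returns a dict with "pixels" (384x512x3 uint8, red, green, blue), "depth" (384x512 float32, m along the optical axis (not along the pixel's ray), 0 where there is no reading), "K" (3x3 intrinsics, pixels), "extrinsics" (4x4, takes a point from world to camera coordinates). Camera axes: x right, y down, z forward; pixel columns grow to the right and rows downward; lengths in m; the calibration is good to about 2 mm. A picture is of the moment at which its call begins.
- close_job(): hands the job in; it is judged then, once.
The state is a dict: "time_s": time; "q": joint angles; "qvel": joint speeds; "joint_efforts": joint torques, N m; "position": TCP position; "tool_rot": TCP orientation; "ft_force": force on the tool from outside, world axes, zero at the start; "wrist_torque": the same for the moment, N m; "grip_width": finger opening in m; "gripper_force": force on a finger pad.
Only numpy, scipy, OpenCV 4.12 (cv2) and the standard library are available. Lean on these libraries where they do the work, as an engineer would, in place of code of your own. Each camera call takes 0.05 s, during which the arm holds its last target. There are 200 camera calls.

## Working session

There is one attempt and no reset: what is moved stays moved. The work goes in short steps, Python scripts to look and compute and a shell command to move; the robot and the scene stay as the last step left them, time stands still between calls to the robot, and variables do not carry over. Pictures are saved under pics/ and viewed, at most 12 in all, crops included, and the job is handed in when it is done.

```bash
mkdir -p pics; ls; cat > h.py <<'E'
import numpy as np,cv2
from rig import observe,get_image,tips_ahead
def snap(n,save=None):
    d=get_image(n)
    if save: cv2.imwrite(save,cv2.resize(d["pixels"][:,:,::-1],(800,600)))
    np.savez(f"/tmp/{n}.npz",**d); return d
def load(n): return dict(np.load(f"/tmp/{n}.npz"))
def cloud(d):
    h,w=d["depth"].shape; u,v=np.meshgrid(np.arange(w),np.arange(h)); z=d["depth"]
    K=d["K"]; p=np.stack([(u-K[0,2])/K[0,0]*z,(v-K[1,2])/K[1,1]*z,z],-1)
    E=d["extrinsics"]; return (p-E[:3,3])@E[:3,:3]
def ray(d,u,v,zp):
    K,E=d["K"],d["extrinsics"]; R=E[:3,:3]; c=-R.T@E[:3,3]
    r=R.T@np.array([(u-K[0,2])/K[0,0],(v-K[1,2])/K[1,1],1]); return c+r*(zp-c[2])/r[2]
E
python3 - <<'E'
from h import *
for n in("scene","top"):
    d=snap(n,f"pics/{n}0.png"); E=d["extrinsics"]; print(n,-E[:3,:3].T@E[:3,3],E[2,:3],d["K"][0,0])
print(tips_ahead, observe())
E
```

```text
pics
scene [ 1.36900917 -0.1288988   0.69447753] [-0.80015566  0.09800473 -0.59173135] 356.23709930504305
top [ 0.35858077 -0.04984825  1.3955345 ] [ 0.14867935  0.0153785  -0.98876587] 378.11173595243713
0.022 {'time_s': 0.1, 'q': array([ 6.06013370e+01,  2.18378341e+01,  7.43778396e+01,  1.80060693e-04,
        8.38578662e+01, -1.23372246e+01]), 'qvel': array([-0.05657764, -0.13821751, -0.16408139, -0.01855533,  0.03586506,
        0.06534054]), 'joint_efforts': array([ 4.37225215e-03, -4.49223590e+01, -2.31654990e+01, -8.87630722e-05,
        3.64003528e-03, -1.83864955e-05]), 'position': array([0.16127135, 0.52559203, 0.25278203]), 'tool_rot': array([[-9.55990508e-01,  2.93396911e-01, -6.32778227e-04],
       [ 2.93397462e-01,  9.55989896e-01, -1.11669643e-03],
       [ 2.77294309e-04, -1.25320672e-03, -9.99999176e-01]]), 'ft_force': array([0.31799761, 0.13674859, 0.10945085]), 'wrist_torque': array([0.02445345, 0.02032842, 0.04525208]), 'gripper_force': 0.0, 'grip_width': 0.08572301488316399}
```

View pics/scene0.png

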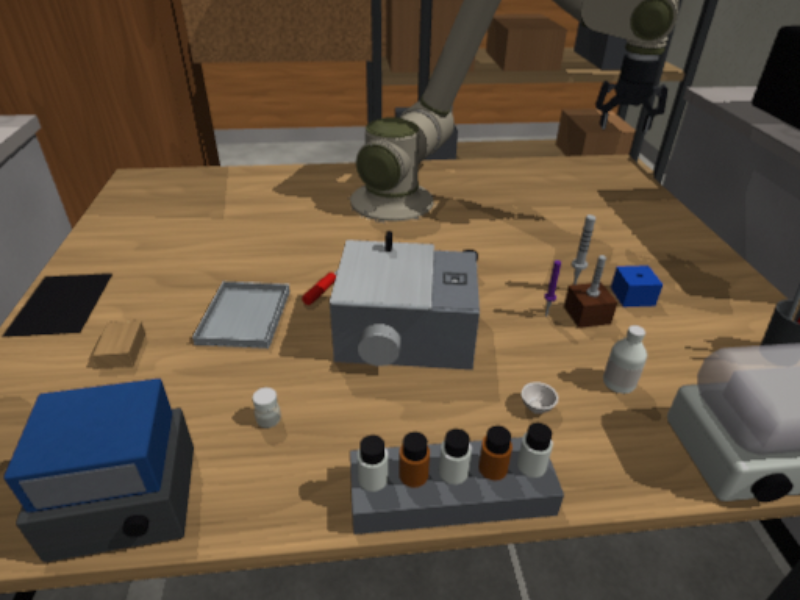

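View pics/top0.png

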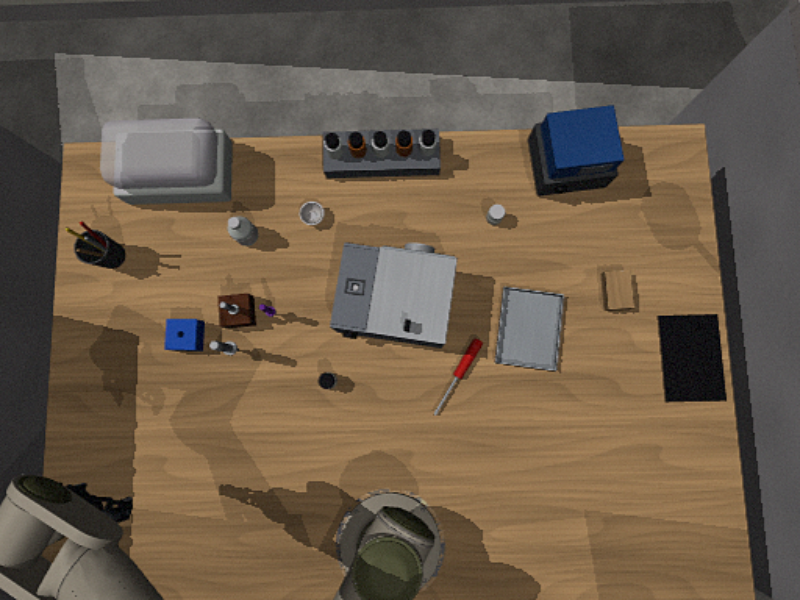

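The scene view shows three candidate styluses: a grey one in the brown stand (597,272), a larger ribbed grey one standing behind (585,240) and a purple one (553,282). The stands are brown (590,303) and blue (637,285). I choose the smaller grey stylus in the brown stand. In the top view the unit is at (395,295), the well at (355,287), the fin at (410,325) and the tray at (531,329).

```bash
python3 - <<'E'
from h import *
d=load("top"); s=load("scene")
cv2.imwrite("pics/crop.png",np.hstack([cv2.resize(s["pixels"][130:215,335:430,::-1],(400,358)),cv2.resize(d["pixels"][175:235,135:202,::-1],(400,358))]))
P=cloud(d); hsv=cv2.cvtColor(d["pixels"],cv2.COLOR_RGB2HSV)
x,y,z=P[...,0],P[...,1],P[...,2]
def rect(m,n):
    c=max(cv2.findContours(m.astype(np.uint8),0,1)[0],key=cv2.contourArea); m2=cv2.drawContours(np.zeros(m.shape,np.uint8),[c],-1,1,-1)>0; m2&=m
    (cx,cy),wh,a=cv2.minAreaRect((P[m2][:,:2]*1000).astype(np.float32)); print(n,round(cx,1),round(cy,1),np.round(wh,1),round(a,2),"z",np.round(np.percentile(z[m2],[5,50,95]),4),m2.sum())
win=(x>.2)&(x<.8)
rect(win&(z>.115)&(z<.15)&(abs(y)<.2),"unit")
rect(win&(z>.045)&(z<.065)&(y>.2)&(y<.4)&(hsv[...,0]<15)&(hsv[...,1]>80),"stand")
rect(win&(z>.003)&(z<.04)&(y<-.15)&(y>-.5)&(hsv[...,1]<60)&(hsv[...,2]>80),"tray")
for nm,dd in(("top",d),("scene",s)):
    Q=cloud(dd); m=(Q[...,2]>.07)&(Q[...,0]>.25)&(Q[...,0]<.6)&(Q[...,1]>.15)&(Q[...,1]<.42)
    n,l,st,ce=cv2.connectedComponentsWithStats(m.astype(np.uint8))
    for i in range(1,n):
        q=Q[l==i]; print(nm,ce[i].round(1),st[i,4],np.median(q,0).round(4),q[:,2].max().round(4), q[q[:,2]>q[:,2].max()-.008].mean(0).round(4))
m=win&(z>.15)&(abs(y)<.2); print("fin",P[m].mean(0),z[m].max(),m.sum())
E
```

```text
unit 552.7 -22.4 [250.3 194.2] 79.91 z [0.1284 0.1386 0.1455] 4148
stand 532.1 347.0 [70.2 71.3] 4.02 z [0.0514 0.0562 0.061 ] 323
tray 475.6 -337.6 [146.1 179.3] 80.49 z [0.0033 0.0056 0.0207] 1156
top [144.6 195.8] 39 [0.5311 0.3421 0.1267] 0.1464 [0.5329 0.3465 0.1425]
top [169.5 197.3] 30 [0.5239 0.2596 0.1152] 0.1354 [0.5256 0.2626 0.1309]
top [142.3 221.6] 99 [0.4419 0.3449 0.1382] 0.183 [0.4428 0.3504 0.1784]
scene [373.7 153.9] 227 [0.4507 0.3467 0.1264] 0.1798 [0.447  0.3492 0.1772]
scene [382.2 173.6] 114 [0.538  0.3436 0.1101] 0.1437 [0.5353 0.3459 0.1405]
scene [354.4 175.4] 96 [0.5324 0.2614 0.1039] 0.1326 [0.5302 0.2625 0.1295]
fin [ 0.36320115 -0.04996542  1.34779265] 1.395534503434594 846
```

View pics/crop.png

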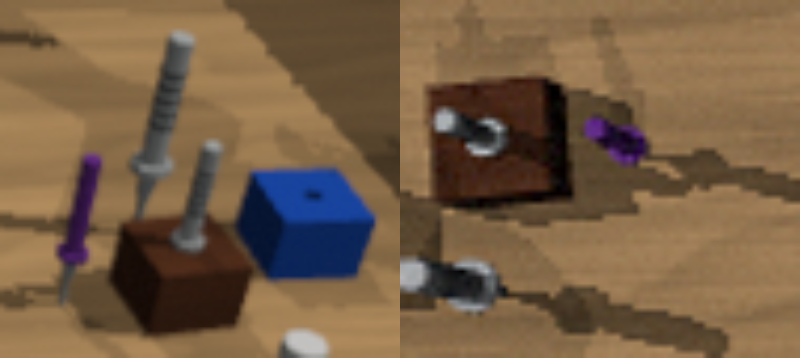

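The crop confirms it: the smaller grey stylus stands in the brown stand (its top at z 0.142 against 0.14 expected). Next I measure the well, fin and flap angle.

```bash
cat >> h.py <<'E'
def go(target,o=None):
    o=o or observe(); R=o["tool_rot"]; print("tool delta",np.round(R.T@(np.array(target)-o["position"]),4))
E
python3 - <<'E'
from h import *
d=load("top"); s=load("scene")
th=np.deg2rad(-10.1); R=np.array([[np.cos(th),-np.sin(th)],[np.sin(th),np.cos(th)]]); c=np.array([.5527,-.0224])
for nm,dd in(("top",d),("scene",s)):
    P=cloud(dd); L=(P[...,:2]-c)@R; z=P[...,2]; g=dd["pixels"].mean(2)
    m=(L[...,0]>-.09)&(L[...,0]<.09)&(z>.1)
    f=m&(L[...,1]<.03)&(L[...,1]>-.11)&(z<.16); k=np.polyfit(L[f][:,0],z[f],1); print(nm,"flap z(x)",k, "strip z",np.median(z[m&(L[...,1]>.06)&(L[...,1]<.11)]))
    f=(abs(L[...,0])<.12)&(abs(L[...,1]+.04)<.05)&(z>.15)&(z<.2); print("fin",f.sum(),np.r_[P[f].mean(0)].round(4),P[f].max(0).round(4),P[f].min(0).round(4),L[f].mean(0).round(4))
    w=m&(abs(L[...,1]-.085)<.03)&(abs(L[...,0])<.04); v,u=np.nonzero(w); print(u.min(),u.max(),v.min(),v.max())
    cr=dd["pixels"][v.min():v.max()+1,u.min():u.max()+1,::-1]; cv2.imwrite(f"/tmp/{nm}.png",cv2.resize(cr,(400,400),interpolation=0))
cv2.imwrite("pics/well.png",np.hstack([cv2.imread("/tmp/top.png"),cv2.imread("/tmp/scene.png")]))
go([.533,.3465,.21])
E
```

```text
top flap z(x) [-0.03978182  0.14075705] strip z 0.1313132814395751
fin 32 [ 0.4779 -0.0509  0.1723] [ 0.5087 -0.004   0.1822] [ 0.4649 -0.1002  0.1502] [-0.0686 -0.0412]
217 237 170 195
scene flap z(x) [-0.04220011  0.1410849 ] strip z 0.13163069498866048
fin 57 [ 0.4839 -0.0509  0.168 ] [ 0.4916 -0.0441  0.1792] [ 0.4676 -0.0573  0.1507] [-0.0627 -0.0401]
280 302 170 187
tool delta [-0.4079 -0.0621  0.0427]
```

View pics/well.png

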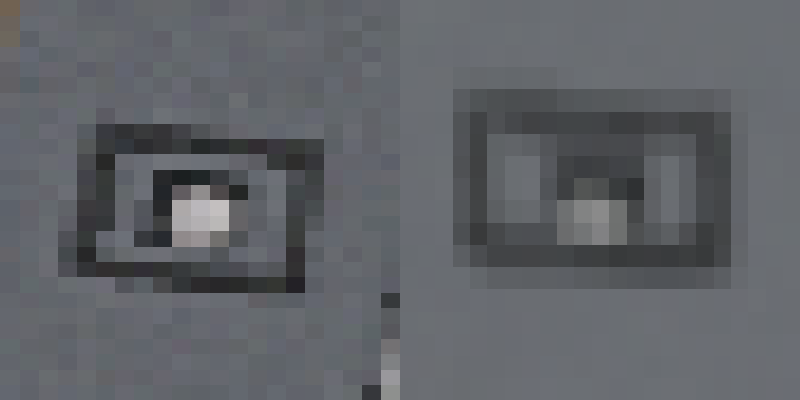

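The manual's scale: shifts go in shares of 50 mm and turns go in shares of 180 degrees. Converting my numbers, -0.05 m is -1, -0.01 m is -0.2.

```bash
python3 - <<'E'
from h import *
d=load("top"); s=load("scene")
print(ray(d,226.7,183,.13),ray(s,290.5,177.5,.13))
th=np.deg2rad(-10.1); R=np.array([[np.cos(th),-np.sin(th)],[np.sin(th),np.cos(th)]]); c=np.array([.5527,-.0224]); print(c+R@[0,.085])
# button centroid at z .124
for dd,nm,b in((d,"t",(217,237,170,195)),(s,"s",(280,302,170,187))):
    g=dd["pixels"].mean(2)[b[2]:b[3]+1,b[0]:b[1]+1]
    if nm=="t": m=g>140; v,u=np.nonzero(m[5:20,3:16]); print(ray(d,u.mean()+b[0]+3,v.mean()+b[2]+5,.124))
# strip outline: unit top corners via strip mask
P=cloud(d);L=(P[...,:2]-c)@R
m=(P[...,2]>.122)&(P[...,2]<.145)&(abs(L[...,0])<.12)&(L[...,1]>.05)&(L[...,1]<.15)
q=L[m]; print(np.percentile(q,[0,1,99,100],axis=0))
E
echo '[{"d":[-1, -0.2, 0], "jaw":0.05}, {"d":[-1, -0.2, 0], "jaw":0.05}, {"d":[-1, -0.2, 0], "jaw":0.05}, {"d":[-1, -0.2, 0], "jaw":0.05}, {"d":[-1, -0.2, 0], "jaw":0.05}, {"d":[-1, -0.2, 0], "jaw":0.05}, {"d":[-1, -0.04, 0], "jaw":0.05}, {"d":[-1, 0, 0], "jaw":0.05}, {"d":[-0.16, 0, 0], "jaw":0.05}, {"jaw":0.05}]' | python3 -m creep 40
python3 -c "
from h import *
go([.533,.3465,.108])"
```

```text
[0.56656349 0.06118523 0.13      ] [0.56406506 0.06122565 0.13      ]
[0.56760617 0.06128277]
[0.5652294  0.06109475 0.124     ]
[[-0.09689237  0.05010964]
 [-0.09557944  0.0508424 ]
 [ 0.09069141  0.12387099]
 [ 0.09288524  0.12515982]]
time_s: 1.1
position: [0.5289, 0.3488, 0.2521]
tool_rot: [[-0.955, 0.295, -0.002], [0.295, 0.955, -0.001], [0.001, -0.001, -1.0]]
ft_force: [-0.1, 0.2, -0.3]
grip_width: 0.0501
gripper_force: 0.0
tool delta [-0.0047 -0.0008  0.1441]
```

To row units: 0.04 m is 0.8, 0.024 m is 0.48.

```bash

echo '[{"d":[-0.1, -0.02, 0.8], "jaw":0.05}, {"d":[0, 0, 0.8], "jaw":0.05}, {"d":[0, 0, 0.8], "jaw":0.05}, {"d":[0, 0, 0.48], "jaw":0.05}, {"jaw":0.05}, {"jaw":0.05}]' | python3 -m creep 40
python3 -c "
from h import *
d=snap('scene'); cv2.imwrite('pics/grasp.png',cv2.resize(d['pixels'][110:215,325:440,::-1],(600,548)))"
echo '[{"jaw":0}, {"jaw":0}, {"jaw":0}, {"jaw":0}, {"jaw":0}, {"jaw":0}]' | python3 -m creep 60
```

```text
time_s: 1.7
position: [0.5318, 0.3481, 0.1105]
tool_rot: [[-0.956, 0.292, 0.001], [0.292, 0.956, 0.0], [-0.001, 0.001, -1.0]]
ft_force: [1.4, 0.1, 1.2]
grip_width: 0.0499
gripper_force: 0.0
time_s: 2.35
position: [0.5327, 0.3473, 0.1103]
tool_rot: [[-0.956, 0.293, 0.001], [0.293, 0.956, 0.001], [-0.001, 0.001, -1.0]]
ft_force: [-1.4, 0.1, 6.5]
grip_width: 0.0126
gripper_force: 58.3
```

View pics/grasp.png

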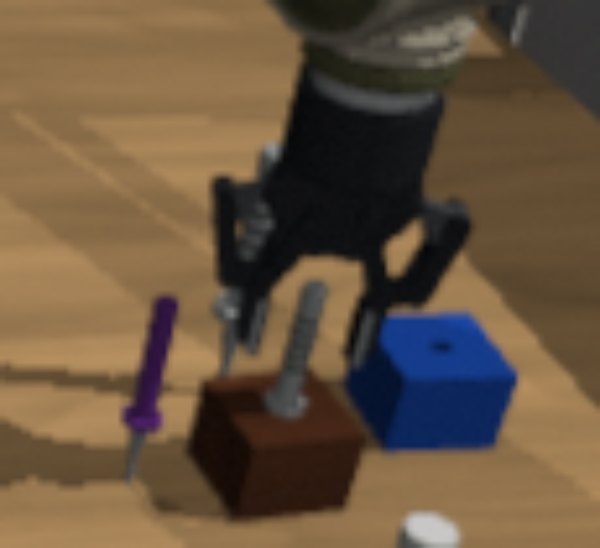

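Stylus gripped. Lift straight up and carry it towards the well.

```bash

echo '[{"d":[0, 0, -0.4], "jaw":0}, {"d":[0, 0, -0.8], "jaw":0}, {"d":[0, 0, -0.8], "jaw":0}, {"d":[0, 0, -0.8], "jaw":0}, {"d":[0, 0, -0.4], "jaw":0}, {"jaw":0}]' | python3 -m creep 60
python3 -c "
from h import *
go([.5655,.0612,.25])"
```

```text
time_s: 2.95
position: [0.5331, 0.3475, 0.2725]
tool_rot: [[-0.956, 0.293, 0.006], [0.293, 0.956, 0.002], [-0.005, 0.004, -1.0]]
ft_force: [0.4, 0.1, -0.6]
grip_width: 0.012
gripper_force: 58.4
tool delta [-0.1149 -0.2643  0.022 ]
```

To row units: -0.045 m is -0.9, -0.04 m is -0.8.

```bash

echo '[{"d":[-0.2, -0.5, 0], "jaw":0}, {"d":[-0.4, -0.9, 0], "jaw":0}, {"d":[-0.4, -0.9, 0], "jaw":0}, {"d":[-0.4, -0.9, 0], "jaw":0}, {"d":[-0.4, -0.9, 0], "jaw":0}, {"d":[-0.3, -0.8, 0.2], "jaw":0}, {"d":[-0.2, -0.38, 0.24], "jaw":0}, {"jaw":0}, {"jaw":0}]' | python3 -m creep 60
cat > loc.py <<'E'
from h import *
o=observe(); T=o["position"]
# stylus axis points below gripper, both views
for n in("top","scene"):
    d=snap(n); P=cloud(d); m=(abs(P[...,0]-T[0])<.025)&(abs(P[...,1]-T[1])<.025)&(P[...,2]<T[2]-.03)&(P[...,2]>.14)
    q=P[m]; print(n,m.sum(),[ (round(a,3),q[(abs(q[:,2]-a)<.006)].mean(0).round(4)) for a in np.arange(.15,.22,.012) if (abs(q[:,2]-a)<.006).sum()>1])
d=load("scene"); 
K,E=d["K"],d["extrinsics"]; c=E[:3,:3]@[T[0],T[1],.15]+E[:3,3]; u,v=(K@c/c[2])[:2].astype(int)
cv2.imwrite("pics/tip.png",cv2.resize(d["pixels"][v-30:v+30,u-40:u+40,::-1],(800,600),interpolation=cv2.INTER_CUBIC)); print(u,v)
go([.5655,.0612,.25])
E
python3 loc.py
```

```text
time_s: 3.85
position: [0.5646, 0.0612, 0.2462]
tool_rot: [[-0.956, 0.294, -0.002], [0.294, 0.956, 0.001], [0.002, -0.0, -1.0]]
ft_force: [-0.1, -0.2, 0.4]
grip_width: 0.012
gripper_force: 58.5
top 3 [(np.float64(0.198), array([0.5547, 0.0587, 0.196 ]))]
scene 87 [(np.float64(0.15), array([0.5667, 0.0616, 0.1529])), (np.float64(0.162), array([0.5666, 0.0614, 0.1624])), (np.float64(0.174), array([0.5686, 0.0606, 0.1754])), (np.float64(0.186), array([0.569 , 0.0618, 0.1848])), (np.float64(0.198), array([0.5715, 0.0607, 0.1984])), (np.float64(0.21), array([0.571 , 0.0605, 0.2097]))]
291 171
tool delta [-0.001  -0.0007 -0.0028]
```

View pics/tip.png

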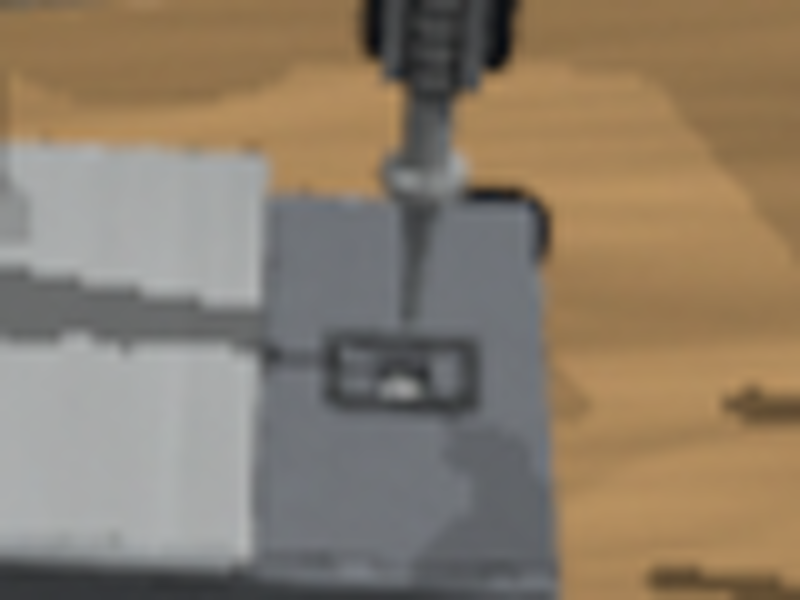

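The tip hangs at (410,325) directly above the well (403,372), upright. Descend onto the button.

To row units: 0.01 m is 0.2, 0.008 m is 0.16.

```bash

echo '[{"d":[-0.02, -0.02, 0.2], "jaw":0}, {"d":[0, 0, 0.16], "jaw":0}, {"d":[0, 0, 0.04], "jaw":0}, {"jaw":0}]' | python3 -m creep 60
echo '[{"d":[0, 0, 0.04], "jaw":0}, {"d":[0, 0, 0.02], "jaw":0}]' | python3 -m creep 60 | egrep 'pos|ft'
echo '[{"d":[0, 0, 0.02], "jaw":0}, {"d":[0, 0, 0.02], "jaw":0}]' | python3 -m creep 60 | egrep 'pos|ft'
echo '[{"d":[0, 0, 0.02], "jaw":0}, {"d":[0, 0, 0.02], "jaw":0}]' | python3 -m creep 60 | egrep 'pos|ft'
```

```text
time_s: 4.35
position: [0.5654, 0.0601, 0.2268]
tool_rot: [[-0.956, 0.293, -0.001], [0.293, 0.956, 0.0], [0.001, -0.0, -1.0]]
ft_force: [-0.5, 0.7, 0.2]
grip_width: 0.0125
gripper_force: 58.5
position: [0.5656, 0.0599, 0.2244]
ft_force: [0.2, 0.3, -0.5]
position: [0.5657, 0.0598, 0.2226]
ft_force: [-0.2, 0.4, 0.1]
position: [0.5657, 0.0598, 0.2205]
ft_force: [0.2, -0.3, 1.5]
```

To row units: 0.001 m is 0.02.

```bash

for i in 1; do
echo '[{"d":[0, 0.02, 0.02], "jaw":0}, {"d":[0, 0, 0.02], "jaw":0}]' | python3 -m creep 60 | egrep 'pos|ft'
echo '[{"d":[0, 0, 0.02], "jaw":0}, {"d":[0, 0, 0.02], "jaw":0}]' | python3 -m creep 60 | egrep 'pos|ft'
echo '[{"d":[0, 0, 0.02], "jaw":0}, {"jaw":0}]' | python3 -m creep 60 | egrep 'pos|ft'
done
```

```text
position: [0.5661, 0.0605, 0.2189]
ft_force: [-1.5, -1.7, 10.0]
position: [0.5665, 0.0604, 0.2184]
ft_force: [-3.8, -1.1, 18.6]
position: [0.5665, 0.0605, 0.2182]
ft_force: [-4.2, -1.9, 19.6]
```

To row units: -0.002 m is -0.04, -0.001 m is -0.02.

```bash

echo '[{"jaw":0}, {"jaw":0}, {"jaw":0}, {"jaw":0}, {"jaw":0}, {"jaw":0}]' | python3 -m creep 60 | egrep 'pos|ft|time'
sed -i 's/tip.png/tip2.png/' loc.py; python3 loc.py
echo '[{"d":[0, 0, -0.04], "jaw":0}, {"d":[0, 0, -0.02], "jaw":0}]' | python3 -m creep 60 | egrep 'pos|ft'
echo '[{"d":[0, 0, -0.02], "jaw":0}, {"jaw":0}]' | python3 -m creep 60 | egrep 'pos|ft'
echo '[{"d":[0, 0, -0.02], "jaw":0}, {"jaw":0}]' | python3 -m creep 60 | egrep 'pos|ft'
echo '[{"d":[0, 0, -0.02], "jaw":0}, {"jaw":0}]' | python3 -m creep 60 | egrep 'pos|ft'
echo '[{"d":[0, 0, -0.02], "jaw":0}, {"jaw":0}]' | python3 -m creep 60 | egrep 'pos|ft'
```

```text
time_s: 6.15
position: [0.5665, 0.0604, 0.2182]
ft_force: [-4.8, -1.9, 19.6]
top 3 [(np.float64(0.174), array([0.5569, 0.0585, 0.1686]))]
scene 72 [(np.float64(0.15), array([0.5699, 0.06  , 0.1502])), (np.float64(0.162), array([0.5747, 0.061 , 0.1628])), (np.float64(0.174), array([0.5722, 0.059 , 0.1723])), (np.float64(0.186), array([0.5716, 0.0602, 0.1838]))]
290 172
tool delta [ 0.0011  0.0004 -0.0318]
position: [0.5659, 0.0606, 0.2192]
ft_force: [-1.2, -0.8, 3.7]
position: [0.5659, 0.0606, 0.2194]
ft_force: [-0.1, -1.2, 1.7]
position: [0.5659, 0.0607, 0.2203]
ft_force: [-0.8, -2.1, 1.8]
position: [0.5659, 0.0608, 0.2213]
ft_force: [0.5, -0.9, 3.2]
position: [0.5659, 0.0609, 0.2223]
ft_force: [0.5, -1.3, 2.3]
```

View pics/tip2.png

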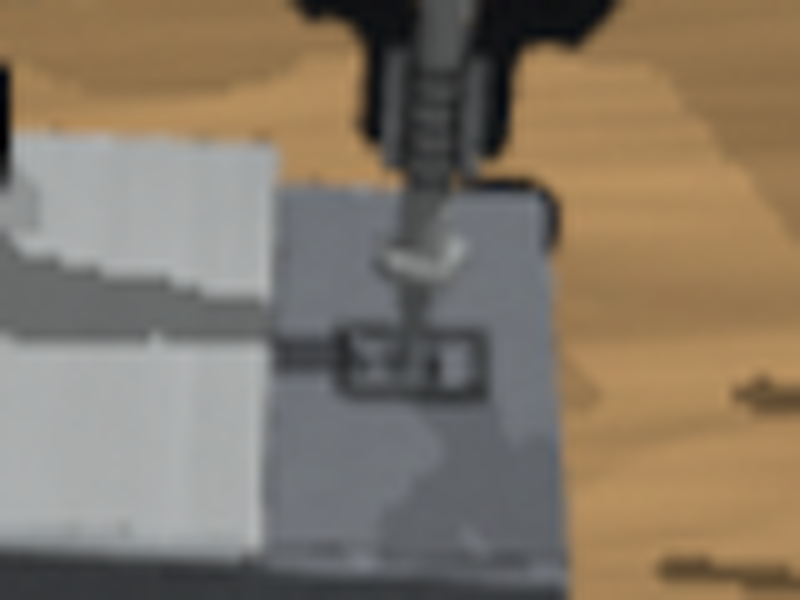

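The pin is inside the well (415,375); the force rose to 20 N at a hard stop and fell to spring level when I backed off, so the button bottomed for over 0.5 s. Now raise the stylus and go back to the stand.

To row units: 0.045 m is 0.9, 0.044 m is 0.88.

```bash

echo '[{"d":[0, 0, -0.2], "jaw":0}, {"d":[0, 0, -0.6], "jaw":0}, {"d":[0.4, 0.8, -0.2], "jaw":0}, {"d":[0.4, 0.9, 0], "jaw":0}, {"d":[0.4, 0.9, 0], "jaw":0}, {"d":[0.4, 0.9, 0], "jaw":0}, {"d":[0.4, 0.9, 0], "jaw":0}, {"d":[0.3, 0.88, 0], "jaw":0}, {"jaw":0}]' | python3 -m creep 60
cat > loc2.py <<'E'
from h import *
o=observe(); T=o["position"]
for n in("top","scene"):
    d=snap(n); P=cloud(d); m=(abs(P[...,0]-T[0])<.03)&(abs(P[...,1]-T[1])<.03)&(P[...,2]<T[2]-.025)&(P[...,2]>.075)
    q=P[m]; print(n,m.sum(),[ (q[(abs(q[:,2]-a)<.006)].mean(0).round(4).tolist()) for a in np.arange(.08,.25,.012) if (abs(q[:,2]-a)<.006).sum()>1])
d=load("scene")
K,E=d["K"],d["extrinsics"]; c=E[:3,:3]@[T[0],T[1],T[2]-.08]+E[:3,3]; u,v=(K@c/c[2])[:2].astype(int)
cv2.imwrite("pics/tip3.png",cv2.resize(d["pixels"][v-45:v+45,u-60:u+60,::-1],(800,600),interpolation=cv2.INTER_CUBIC)); print(u,v)
go([.5327,.3473,.1103])
E
python3 loc2.py
```

```text
time_s: 8.15
position: [0.5317, 0.352, 0.272]
tool_rot: [[-0.958, 0.288, -0.001], [0.288, 0.958, 0.002], [0.001, 0.001, -1.0]]
ft_force: [0.1, -0.4, -0.4]
grip_width: 0.0125
gripper_force: 58.6
top 0 []
scene 99 [[0.5341, 0.3486, 0.1776], [0.5341, 0.3487, 0.1882], [0.5357, 0.3486, 0.2003], [0.5362, 0.3474, 0.2104], [0.5386, 0.3463, 0.2242], [0.5379, 0.3464, 0.236], [0.5374, 0.3462, 0.2448]]
390 148
tool delta [-1.000e-04 -5.000e-04  1.619e-01]
```

View pics/tip3.png

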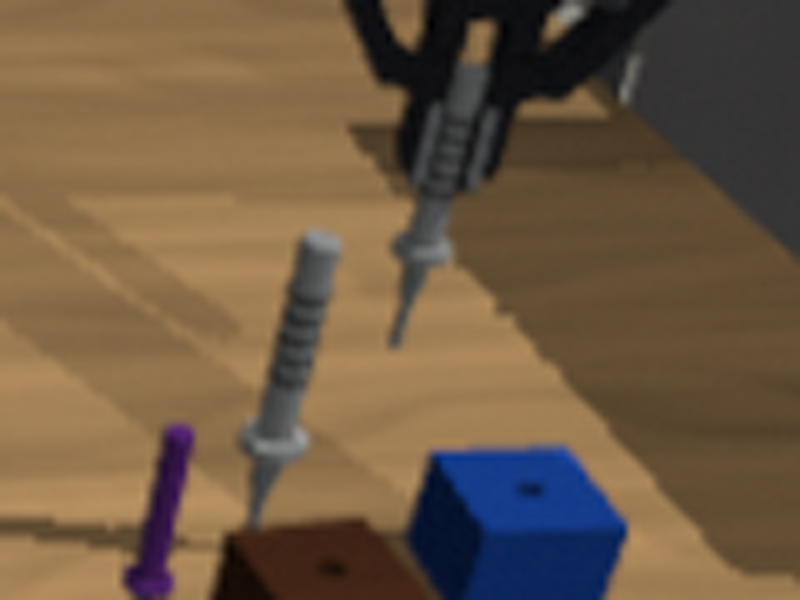

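```bash
python3 - <<'E'
from h import *
d=load("scene"); print(ray(d,389.0,154.5,.1715),ray(d,379.6,188.0,.055)); t=snap("top"); 
v=t["pixels"][175:235,135:202]; P=cloud(t)
m=(abs(P[...,2]-.055)<.012)&(abs(P[...,0]-.532)<.045)&(abs(P[...,1]-.347)<.045); print(m.sum())
hsv=cv2.cvtColor(d["pixels"],cv2.COLOR_RGB2HSV); Q=cloud(d); m=(Q[...,2]>.05)&(Q[...,2]<.06)&(abs(Q[...,0]-.535)<.06)&(abs(Q[...,1]-.347)<.06)
r=cv2.minAreaRect((Q[m][:,:2]*1000).astype(np.float32)); print(r)
g=d["pixels"].mean(2); sub=g[183:193,375:386]; v,u=np.nonzero(sub<sub.min()+12); print(u.mean()+375,v.mean()+183, ray(d,u.mean()+375,v.mean()+183,.055))
print(observe()["position"])
E
```

```text
[0.5313753  0.35248064 0.1715    ] [0.53564467 0.34930989 0.055     ]
388
((534.1754760742188, 346.0508728027344), (74.8624496459961, 71.02182006835938), 4.661094665527344)
379.5 187.66666666666666 [0.53394042 0.34966808 0.055     ]
[0.53328213 0.34672048 0.27238614]
```

To row units: 0.04 m is 0.8, -0.001 m is -0.02.

```bash

echo '[{"d":[-0.02, 0, 0.6], "jaw":0}, {"d":[0, 0, 0.8], "jaw":0}, {"d":[0, 0, 0.5], "jaw":0}, {"jaw":0}, {"jaw":0}]' | python3 -m creep 60
sed -i 's/tip3.png/tip4.png/;s/>.075/>.062/' loc2.py; python3 loc2.py
```

```text
time_s: 8.8
position: [0.5351, 0.3458, 0.1786]
tool_rot: [[-0.956, 0.295, 0.001], [0.295, 0.956, 0.0], [-0.001, 0.001, -1.0]]
ft_force: [0.7, -0.4, -0.6]
grip_width: 0.0122
gripper_force: 58.6
top 2 []
scene 79 [[0.5375, 0.345, 0.0828], [0.5379, 0.3453, 0.0922], [0.538, 0.3453, 0.1035], [0.5394, 0.3446, 0.116], [0.5417, 0.3435, 0.1309], [0.5398, 0.3443, 0.1407], [0.5397, 0.3444, 0.1504]]
381 176
tool delta [ 0.0029 -0.      0.0693]
```

View pics/tip4.png

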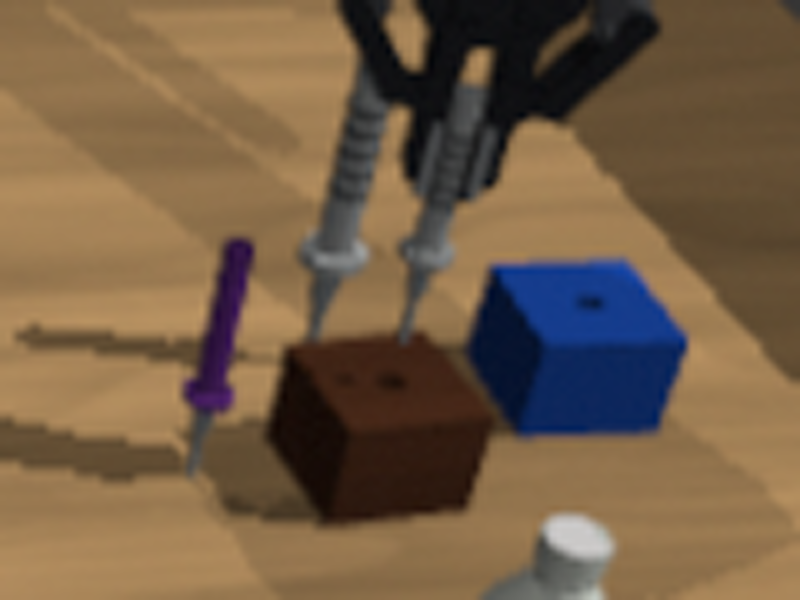

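```bash
python3 - <<'E'
from h import *
d=load("scene"); print(ray(d,380.9,182.0,.0783),ray(d,379.4,187.7,.055),ray(d,379.4,187.2,.055),observe()["position"])
g=d["pixels"].mean(2); print(g[182:192,372:388].astype(int))
t=snap("top"); P=cloud(t); hsv=cv2.cvtColor(t["pixels"],cv2.COLOR_RGB2HSV)
E
```

```text
[0.53657879 0.34768412 0.0783    ] [0.53408244 0.34929208 0.055     ] [0.53155753 0.35029501 0.055     ] [0.53529569 0.34636133 0.1795848 ]
[[47 43 42 43 42 43 42 42 43 59 50 40 40 54 76 84]
 [41 42 41 40 41 40 39 40 40 39 38 39 39 38 43 52]
 [40 40 39 40 38 38 39 39 38 40 39 39 39 40 41 43]
 [38 41 39 38 39 40 40 40 40 39 40 39 40 40 40 40]
 [39 40 40 39 40 40 37 36 37 41 41 42 42 41 41 41]
 [32 32 41 41 42 36 30 27 27 34 40 42 41 41 41 41]
 [32 32 37 41 41 34 26 22 18 25 38 41 41 40 42 41]
 [41 41 41 40 40 40 35 32 32 34 40 40 42 41 41 40]
 [42 40 41 40 40 40 41 41 41 41 42 41 42 43 43 43]
 [43 42 41 42 42 42 43 43 41 42 43 44 43 44 43 44]]
```

To row units: 0.01 m is 0.2, 0.003 m is 0.06.

```bash

echo '[{"d":[0.06, 0.01, 0.2], "jaw":0}, {"d":[0, 0, 0.2], "jaw":0}, {"d":[0, 0, 0.2], "jaw":0}, {"d":[0, 0, 0.2], "jaw":0}, {"jaw":0}]' | python3 -m creep 60 | egrep 'pos|ft'
python3 -c "
from h import *
go([.5327,.3475,.1103])"
```

```text
position: [0.531, 0.3477, 0.1353]
ft_force: [-0.7, 0.1, -0.9]
tool delta [-0.0018  0.0004  0.025 ]
```

To row units: 0.006 m is 0.12, -0.0015 m is -0.03.

```bash

echo '[{"d":[-0.03, 0, 0.12], "jaw":0}, {"d":[0, 0, 0.12], "jaw":0}, {"d":[0, 0, 0.12], "jaw":0}, {"d":[0, 0, 0.08], "jaw":0}, {"jaw":0}]' | python3 -m creep 60 | egrep 'pos|ft'
echo '[{"d":[0, 0, 0.02], "jaw":0}, {"d":[0, 0, 0.02], "jaw":0}, {"jaw":0}]' | python3 -m creep 60 | egrep 'pos|ft'
```

```text
position: [0.5328, 0.3474, 0.1146]
ft_force: [-0.7, -0.2, -0.8]
position: [0.5331, 0.3475, 0.1134]
ft_force: [-0.1, -1.0, -0.8]
```

To row units: 0.001 m is 0.02.

```bash

echo '[{"d":[0, 0, 0.02], "jaw":0}, {"d":[0, 0, 0.02], "jaw":0}, {"jaw":0}]' | python3 -m creep 60 | egrep 'pos|ft'
echo '[{"d":[0, 0, 0.02], "jaw":0}, {"d":[0, 0, 0.02], "jaw":0}, {"jaw":0}]' | python3 -m creep 60 | egrep 'pos|ft'
```

```text
position: [0.533, 0.3475, 0.1112]
ft_force: [-0.5, -0.6, -0.5]
position: [0.5332, 0.3475, 0.1103]
ft_force: [-2.9, -0.5, 7.1]
```

Contact at exactly the grasp height. Release and rise.

To row units: -0.05 m is -1, -0.04 m is -0.8.

```bash

echo '[{"jaw":0.05}, {"jaw":0.05}, {"jaw":0.05}, {"jaw":0.05}, {"d":[0, 0, -0.4], "jaw":0.05}, {"d":[0, 0, -0.8], "jaw":0.05}, {"d":[0, 0, -1], "jaw":0.05}, {"d":[0, 0, -0.8], "jaw":0.05}, {"jaw":0.05}]' | python3 -m creep 40
python3 - <<'E'
from h import *
d=snap("scene"); P=cloud(d); m=(abs(P[...,0]-.533)<.03)&(abs(P[...,1]-.347)<.03)&(P[...,2]>.06)&(P[...,2]<.17)
q=P[m]; print(m.sum(),q[:,2].max(),[q[abs(q[:,2]-a)<.006].mean(0).round(4).tolist() for a in np.arange(.065,.145,.012)])
# fin
th=np.deg2rad(-10.1); R=np.array([[np.cos(th),-np.sin(th)],[np.sin(th),np.cos(th)]]); c=np.array([.5512,-.0225])
f=.041; h=np.array([.095,-.04]); l=h+[-.165*np.cos(f)+.030*np.sin(f),0]; z=.13+.165*np.sin(f)+.03*np.cos(f)
print("fin pred",c+R@l,z); print(observe()["q"])
w=c+R@l; go([w[0],w[1],z+.003+.1]); 
E
```

```text
time_s: 11.75
position: [0.5344, 0.3482, 0.2657]
tool_rot: [[-0.956, 0.293, 0.011], [0.293, 0.956, 0.004], [-0.009, 0.007, -1.0]]
ft_force: [-0.5, -0.1, -0.1]
grip_width: 0.0499
gripper_force: 0.0
144 0.14337619951904618 [[0.5378, 0.3443, 0.0635], [0.5397, 0.3452, 0.0764], [0.5386, 0.3447, 0.0888], [0.5382, 0.3454, 0.1013], [0.5382, 0.3456, 0.1131], [0.5384, 0.3446, 0.1253], [0.537, 0.3461, 0.1382]]
fin pred [ 0.47661722 -0.04984441] 0.16673789336379924
[ 2.24687514e+01  3.04085674e+01  5.84102882e+01  1.23698433e-03
  9.08521474e+01 -5.04737343e+01]
tool delta [-0.0622 -0.3969 -0.0088]
```

Stylus is home (top at 0.143, as before). Align with the unit's y and go to the fin.

To row units: -0.04 m is -0.8, -0.03 m is -0.6, -7 degrees / 180 = -0.0389.

```bash

echo '[{"d":[0, -0.6, 0], "yaw":-0.0389, "jaw":0.05}, {"d":[0, -0.8, 0], "jaw":0.05}, {"jaw":0.05}]' | python3 -m creep 40
python3 -c "
from h import *
go([.4766,-.0502,.24])"
```

```text
time_s: 12.1
position: [0.5164, 0.2763, 0.2581]
tool_rot: [[-0.984, 0.177, -0.003], [0.177, 0.984, -0.002], [0.003, -0.002, -1.0]]
ft_force: [0.8, -0.2, 0.4]
grip_width: 0.0503
gripper_force: 0.0
tool delta [-0.0188 -0.3284  0.0188]
```

To row units: -0.045 m is -0.9, -0.04 m is -0.8.

```bash

echo '[{"d":[-0.04, -0.9, 0], "jaw":0.05}, {"d":[-0.06, -0.9, 0], "jaw":0.05}, {"d":[-0.06, -0.9, 0], "jaw":0.05}, {"d":[-0.06, -0.9, 0], "jaw":0.05}, {"d":[-0.06, -0.9, 0], "jaw":0.05}, {"d":[-0.06, -0.9, 0], "jaw":0.05}, {"d":[-0.04, -0.8, 0.2], "jaw":0.05}, {"d":[0, -0.36, 0.16], "jaw":0.05}, {"jaw":0.05}, {"jaw":0.05}]' | python3 -m creep 30
cat > fin.py <<'E'
from h import *
o=observe(); T=o["position"]
d=snap("scene"); P=cloud(d); m=(abs(P[...,0]-.48)<.03)&(abs(P[...,1]+.05)<.03)&(P[...,2]>.15)&(P[...,2]<.185)
q=P[m]; print("fin",m.sum(),q.mean(0),q.min(0),q.max(0))
K,E=d["K"],d["extrinsics"]; c=E[:3,:3]@[T[0],T[1],T[2]-.04]+E[:3,3]; u,v=(K@c/c[2])[:2].astype(int)
cv2.imwrite("pics/fin.png",cv2.resize(d["pixels"][v-45:v+45,u-60:u+60,::-1],(800,600),interpolation=cv2.INTER_CUBIC)); print(u,v)
go([.4766,-.0502,.170])
E
python3 fin.py
```

```text
time_s: 13.1
position: [0.4786, -0.0464, 0.2407]
tool_rot: [[-0.985, 0.175, -0.001], [0.175, 0.985, 0.001], [0.001, 0.001, -1.0]]
ft_force: [1.2, 0.6, 0.2]
grip_width: 0.0501
gripper_force: 0.0
fin 56 [ 0.48348141 -0.05075838  0.16758863] [ 0.46613609 -0.05744194  0.15032596] [ 0.49058242 -0.04385705  0.17857465]
249 141
tool delta [ 0.0014 -0.0046  0.0711]
```

View pics/fin.png

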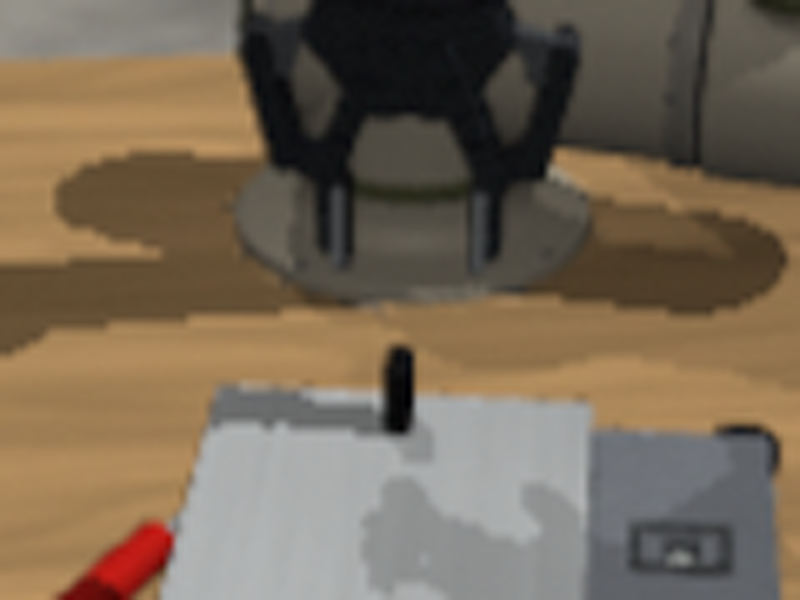

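The fin at (398,390) lies between the fingers (338 and 485). Descend and grip.

To row units: 0.03 m is 0.6, 0.0105 m is 0.21.

```bash

echo '[{"d":[0.02, -0.08, 0.6], "jaw":0.05}, {"d":[0, 0, 0.6], "jaw":0.05}, {"d":[0, 0, 0.21], "jaw":0.05}, {"jaw":0.05}, {"jaw":0}, {"jaw":0}, {"jaw":0}, {"jaw":0}, {"jaw":0}]' | python3 -m creep 35
python3 - <<'E'
from h import *
th=np.deg2rad(-10.1)
for f in (.041,.2,.4,.6,.8,1.0,1.2,1.4,1.55,1.68): print(f,round(-.165*np.cos(f)+.03*np.sin(f)+.1636,4),round(.165*np.sin(f)+.03*np.cos(f)-.0367,4))
E
```

```text
time_s: 14.05
position: [0.4774, -0.0507, 0.1714]
tool_rot: [[-0.985, 0.175, 0.002], [0.175, 0.985, -0.001], [-0.002, -0.0, -1.0]]
ft_force: [-0.8, -1.4, 2.6]
grip_width: 0.0109
gripper_force: 40.0
0.041 -0.0 0.0
0.2 0.0078 0.0255
0.4 0.0233 0.0552
0.6 0.0444 0.0812
0.8 0.0702 0.1026
1.0 0.0997 0.1184
1.2 0.1318 0.128
1.4 0.1651 0.131
1.55 0.1902 0.1289
1.68 0.2114 0.124
```

To row units: -0.015 m is -0.3, -0.003 m is -0.06.

```bash

echo '[{"d":[-0.06, 0, -0.26], "jaw":0}, {"d":[-0.1, 0, -0.25], "jaw":0}, {"d":[-0.14, 0, -0.3], "jaw":0}, {"d":[-0.16, 0, -0.294], "jaw":0}, {"d":[-0.2, 0, -0.26], "jaw":0}, {"d":[-0.228, 0, -0.26], "jaw":0}, {"jaw":0}]' | python3 -m creep 35
python3 -c "
from h import *
d=snap('scene'); P=cloud(d)
go([.4774+.0444*.985,-.0507-.0444*.175,.1714+.0812])"
```

```text
time_s: 14.75
position: [0.521, -0.0586, 0.2525]
tool_rot: [[-0.985, 0.175, -0.0], [0.175, 0.985, -0.0], [0.0, -0.0, -1.0]]
ft_force: [-3.5, -1.2, 2.7]
grip_width: 0.011
gripper_force: 37.6
tool delta [-0.0005  0.0001 -0.0005]
```

```bash

cat > flap.py <<'E'
from h import *
th=np.deg2rad(-10.1); R=np.array([[np.cos(th),-np.sin(th)],[np.sin(th),np.cos(th)]]); c=np.array([.5512,-.0225])
for n in("scene","top"):
    d=snap(n); P=cloud(d); L=(P[...,:2]-c)@R; z=P[...,2]; g=d["pixels"].min(2)
    m=(((L[...,1]>.0)&(L[...,1]<.035))|((L[...,1]<-.08)&(L[...,1]>-.12)))&(abs(L[...,0])<.16)&(z>.15)&(z<.33)&(g>70)
    if m.sum()<10: print(n,m.sum()); continue
    v=np.c_[L[m][:,0]-.095,z[m]-.13]; ang=np.arctan2(v[:,1],-v[:,0]); r=np.hypot(*v.T); k=r>.06
    print(n,k.sum(),"angle pct",np.percentile(ang[k],[10,50,90]).round(3))
E
python3 flap.py
```

```text
scene 1201 angle pct [0.612 0.634 0.679]
top 164 angle pct [0.597 0.612 0.629]
```

Flap is following at about 0.61 rad. Continue along the arc.

The manual's scale: shifts go in shares of 50 mm and turns go in shares of 180 degrees. Converting my numbers, -0.0167 m is -0.334, -0.0166 m is -0.332.

```bash

echo '[{"d":[-0.258, 0, -0.22], "jaw":0}, {"d":[-0.258, 0, -0.208], "jaw":0}, {"d":[-0.294, 0, -0.16], "jaw":0}, {"d":[-0.296, 0, -0.156], "jaw":0}, {"d":[-0.32, 0, -0.1], "jaw":0}, {"d":[-0.322, 0, -0.092], "jaw":0}, {"d":[-0.332, 0, -0.03], "jaw":0}, {"d":[-0.334, 0, -0.03], "jaw":0}, {"jaw":0}]' | python3 -m creep 35
python3 flap.py
python3 -c "
from h import *
go([.4774+.1651*.985,-.0507-.1651*.175,.1714+.131])"
```

```text
time_s: 15.8
position: [0.6404, -0.0799, 0.3012]
tool_rot: [[-0.985, 0.175, -0.0], [0.175, 0.985, -0.0], [-0.0, -0.0, -1.0]]
ft_force: [0.6, -1.9, 1.5]
grip_width: 0.0115
gripper_force: 36.5
scene 1544 angle pct [1.38  1.398 1.438]
top 14 angle pct [1.35  1.359 1.37 ]
tool delta [-0.0005  0.0002 -0.0012]
```

To row units: -0.013 m is -0.26, -0.006 m is -0.12.

```bash

echo '[{"d":[-0.26, 0, 0], "jaw":0}, {"d":[-0.26, 0, 0.02], "jaw":0}, {"d":[-0.22, 0, 0.04], "jaw":0}, {"d":[-0.2, 0, 0.06], "jaw":0}, {"d":[-0.12, 0, 0.04], "jaw":0}, {"jaw":0}, {"jaw":0}]' | python3 -m creep 35
python3 flap.py
```

```text
time_s: 16.6
position: [0.6915, -0.089, 0.2934]
tool_rot: [[-0.985, 0.175, -0.0], [0.175, 0.985, -0.0], [0.0, -0.0, -1.0]]
ft_force: [-0.8, -5.4, -2.0]
grip_width: 0.0115
gripper_force: 36.8
scene 1368 angle pct [1.679 1.697 1.733]
top 19 angle pct [1.643 1.659 1.671]
```

To row units: -0.04 m is -0.8, -0.03 m is -0.6.

```bash

echo '[{"jaw":0.04}, {"jaw":0.04}, {"jaw":0.04}, {"d":[0, 0, -0.4], "jaw":0.04}, {"d":[0, 0, -0.6], "jaw":0.04}, {"d":[0, 0, -0.8], "jaw":0.04}, {"jaw":0.04}]' | python3 -m creep 35
python3 flap.py
python3 -c "
from h import *
th=np.deg2rad(-10.1); R=np.array([[np.cos(th),-np.sin(th)],[np.sin(th),np.cos(th)]]); c=np.array([.5512,-.0225]);w=c+R@[-.03,-.04];print(w)
go([*w,.25])"
```

```text
time_s: 17.4
position: [0.692, -0.0883, 0.3902]
tool_rot: [[-0.985, 0.174, 0.011], [0.174, 0.985, -0.003], [-0.011, -0.001, -1.0]]
ft_force: [0.1, 0.8, 0.5]
grip_width: 0.0398
gripper_force: 0.0
scene 1476 angle pct [1.679 1.694 1.732]
top 17 angle pct [1.649 1.658 1.672]
[ 0.51465024 -0.05661913]
tool delta [0.1803 0.0004 0.1341]
```

To row units: 0.045 m is 0.9, 0.04 m is 0.8.

```bash

echo '[{"d":[0.6, 0, 0], "jaw":0.04}, {"d":[0.8, 0, 0], "jaw":0.04}, {"d":[0.8, 0.6, 0], "jaw":0.04}, {"d":[0.8, 0.9, 0], "jaw":0.04}, {"d":[0.6, 0.9, 0], "jaw":0.04}, {"d":[0, 0.9, 0], "jaw":0.04}, {"d":[0, 0.9, 0], "jaw":0.04}, {"d":[0, 0.8, 0], "jaw":0.04}, {"jaw":0.04}]' | python3 -m creep 35 | egrep 'time|pos'
python3 - <<'E'
from h import *
d=snap("top"); p=d["pixels"]; cv2.imwrite("pics/open.png",cv2.resize(p[140:240,200:320,::-1],(720,600),interpolation=cv2.INTER_CUBIC))
P=cloud(d); th=np.deg2rad(-10.1); R=np.array([[np.cos(th),-np.sin(th)],[np.sin(th),np.cos(th)]]); c=np.array([.5512,-.0225])
L=(P[...,:2]-c)@R; z=P[...,2]
m=(abs(L[...,0])<.08)&(abs(L[...,1]+.04)<.07)&(z>.07)&(z<.127)
n,l,st,ce=cv2.connectedComponentsWithStats(m.astype(np.uint8))
for i in range(1,n):
    if st[i,4]>5: q=P[l==i]; print(ce[i],st[i,4],q.mean(0).round(4),L[l==i].mean(0).round(4),L[l==i].min(0).round(3),L[l==i].max(0).round(3),np.percentile(q[:,2],[5,50,95]).round(3))
m2=m&(z>.108); print(m2.sum(),P[m2].mean(0),L[m2].mean(0),L[m2].min(0),L[m2].max(0), cv2.minAreaRect((P[m2][:,:2]*1000).astype(np.float32)))
E
```

```text
time_s: 18.4
position: [0.5647, 0.1807, 0.3816]
[261.69811321 198.69811321] 106 [ 0.5134 -0.0564  0.1013] [-0.0312 -0.04  ] [-0.08  -0.047] [ 0.019 -0.033] [0.087 0.093 0.123]
37 [ 0.51362132 -0.05660531  0.12067337] [-0.03101539 -0.04016684] [-0.04530738 -0.04655067] [-0.0163184 -0.033103 ] ((513.4359130859375, -57.35368347167969), (13.638419151306152, 27.771085739135742), 88.5311508178711)
```

View pics/open.png

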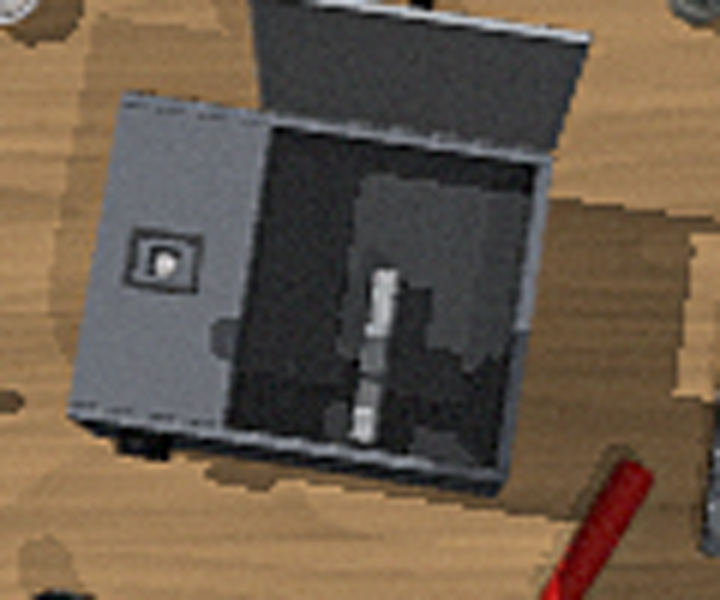

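The plate's tab shows in the open chamber, centred at unit (-31,-40) mm, top z 0.121, as described. The flap stands open. Go to it.

To row units: -0.045 m is -0.9, -0.04 m is -0.8.

```bash

echo '[{"d":[0, -0.8, 0], "jaw":0.045}, {"d":[0, -0.9, 0], "jaw":0.045}, {"d":[0, -0.9, 0.4], "jaw":0.045}, {"d":[0, -0.9, 0.6], "jaw":0.045}, {"d":[0, -0.8, 0.6], "jaw":0.045}, {"d":[0, 0, 0.6], "jaw":0.045}, {"jaw":0.045}, {"jaw":0.045}]' | python3 -m creep 35 | egrep 'time|pos'
python3 -c "
from h import *
go([.514,-.0567,.113])"
```

```text
time_s: 19.25
position: [0.528, -0.0322, 0.2766]
tool delta [ 0.0094 -0.0266  0.1636]
```

To row units: 0.04 m is 0.8, -0.0265 m is -0.53.

```bash

echo '[{"d":[0.19, -0.53, 0.8], "jaw":0.045}, {"d":[0, 0, 0.8], "jaw":0.045}, {"d":[0, 0, 0.4], "jaw":0.045}, {"jaw":0.045}, {"jaw":0.045}]' | python3 -m creep 35 | egrep 'time|pos'
python3 -c "
from h import *
go([.514,-.0567,.113])"
```

```text
time_s: 19.75
position: [0.5152, -0.0561, 0.1779]
tool delta [ 0.0013 -0.0007  0.0649]
```

To row units: 0.02 m is 0.4, 0.015 m is 0.3.

```bash

echo '[{"d":[0.02, -0.014, 0.4], "jaw":0.045}, {"d":[0, 0, 0.4], "jaw":0.045}, {"d":[0, 0, 0.3], "jaw":0.045}, {"d":[0, 0, 0.2], "jaw":0.045}, {"jaw":0.045}, {"jaw":0}, {"jaw":0}, {"jaw":0}, {"jaw":0}, {"jaw":0}]' | python3 -m creep 70
```

```text
time_s: 20.75
position: [0.5138, -0.057, 0.1123]
tool_rot: [[-0.985, 0.175, 0.003], [0.175, 0.985, -0.001], [-0.003, -0.0, -1.0]]
ft_force: [0.3, -0.3, 6.2]
grip_width: 0.013
gripper_force: 69.2
```

To row units: -0.015 m is -0.3, -0.01 m is -0.2.

```bash

echo '[{"d":[0, 0, -0.1], "jaw":0}, {"d":[0, 0, -0.2], "jaw":0}, {"d":[0, 0, -0.2], "jaw":0}, {"d":[0, 0, -0.3], "jaw":0}, {"d":[0, 0, -0.3], "jaw":0}, {"jaw":0}]' | python3 -m creep 70
echo '[{"d":[0, 0, -0.4], "jaw":0}, {"d":[0, 0, -0.6], "jaw":0}, {"d":[0, 0, -0.6], "jaw":0}, {"d":[0, 0, -0.6], "jaw":0}, {"d":[0, 0, -0.4], "jaw":0}, {"d":[0, 0, -0.2], "jaw":0}, {"jaw":0}]' | python3 -m creep 70 
python3 -c "
from h import *
go([.4756,-.3376,.29])"
```

```text
time_s: 21.35
position: [0.5139, -0.057, 0.1684]
tool_rot: [[-0.985, 0.175, 0.004], [0.175, 0.985, -0.001], [-0.004, -0.001, -1.0]]
ft_force: [1.3, 0.5, -2.5]
grip_width: 0.0126
gripper_force: 68.1
time_s: 22.05
position: [0.5132, -0.0569, 0.3065]
tool_rot: [[-0.985, 0.175, 0.001], [0.175, 0.985, -0.0], [-0.001, -0.0, -1.0]]
ft_force: [-0.4, 0.1, -1.6]
grip_width: 0.013
gripper_force: 68.3
tool delta [-0.012  -0.283   0.0166]
```

To row units: -0.04 m is -0.8, -0.023 m is -0.46.

```bash

echo '[{"d":[0, -0.4, 0], "jaw":0}, {"d":[-0.04, -0.8, 0], "jaw":0}, {"d":[-0.04, -0.8, 0], "jaw":0}, {"d":[-0.04, -0.8, 0], "jaw":0}, {"d":[-0.04, -0.8, 0], "jaw":0}, {"d":[-0.04, -0.8, 0], "jaw":0}, {"d":[-0.04, -0.8, 0], "jaw":0}, {"d":[0, -0.46, 0], "jaw":0}, {"jaw":0}, {"jaw":0}]' | python3 -m creep 70 | egrep 'time|pos|grip'
python3 -c "
from h import *
go([.4756,-.3376,.2023])"
```

```text
time_s: 23.05
position: [0.4752, -0.3374, 0.3044]
grip_width: 0.013
gripper_force: 68.7
tool delta [-0.0007 -0.0003  0.1021]
```

To row units: 0.025 m is 0.5, 0.02 m is 0.4.

```bash

echo '[{"d":[0, 0, 0.4], "jaw":0}, {"d":[0, 0, 0.5], "jaw":0}, {"d":[0, 0, 0.5], "jaw":0}, {"d":[0, 0, 0.4], "jaw":0}, {"d":[0, 0, 0.24], "jaw":0}, {"jaw":0}, {"jaw":0}, {"jaw":0}]' | python3 -m creep 70
python3 - <<'E'
from h import *
d=snap("scene","pics/end.png"); P=cloud(d); z=P[...,2]
m=(abs(P[...,0]-.4756)<.07)&(abs(P[...,1]+.3376)<.07)&(z>.06)&(z<.185)
q=P[m]; print("plate z",np.percentile(q[:,2],[0,1,99]),q.mean(0),q.min(0),q.max(0))
lo=q[q[:,2]<.115]; print("low edge x",lo.mean(0),lo.min(0),lo.max(0))
E
python3 flap.py
```

```text
time_s: 23.85
position: [0.4759, -0.3377, 0.2053]
tool_rot: [[-0.985, 0.174, 0.002], [0.174, 0.985, -0.002], [-0.002, -0.001, -1.0]]
ft_force: [-0.4, -0.6, -2.2]
grip_width: 0.0128
gripper_force: 68.6
plate z [0.10280534 0.10455932 0.1846019 ] [ 0.49160366 -0.33630912  0.14483902] [ 0.42734995 -0.35253157  0.10280534] [ 0.52965548 -0.32271143  0.18499337]
low edge x [ 0.4879217  -0.33493907  0.10933617] [ 0.42984086 -0.3509917   0.10280534] [ 0.5280685  -0.32283587  0.11461969]
scene 1472 angle pct [1.679 1.695 1.729]
top 49 angle pct [1.65  1.659 1.668]
```

View pics/end.png

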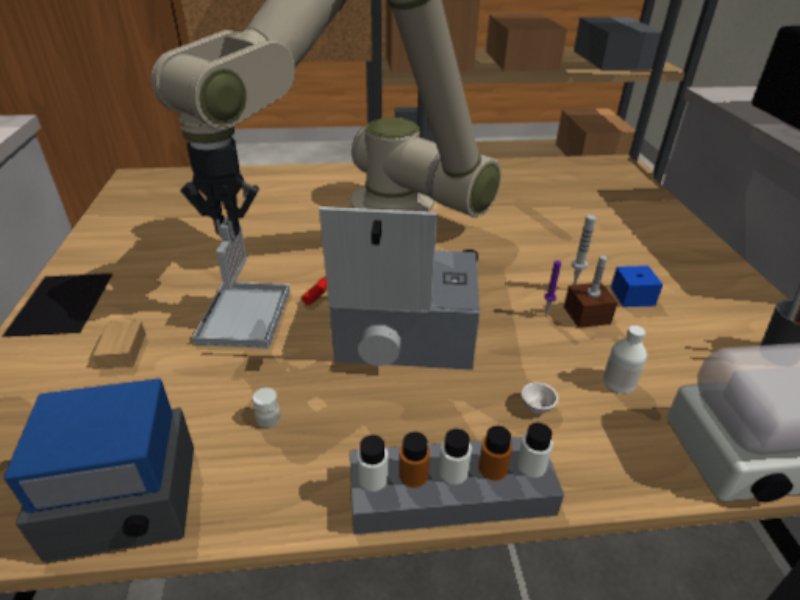

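The plate hangs upright over the tray (232,255), lower edge at z ≈ 0.103. The flap is open, the stylus is in its stand and the other things have not moved. A final trim, then hand in.

To row units: 0.002 m is 0.04.

```bash

echo '[{"d":[0, 0, 0.04], "jaw":0}, {"jaw":0}, {"jaw":0}, {"jaw":0}, {"jaw":0}]' | python3 -m creep 70 | egrep 'time|pos|grip'
python3 -c "
from rig import close_job
print(close_job())"
```

```text
time_s: 24.5
position: [0.4755, -0.3376, 0.2021]
grip_width: 0.013
gripper_force: 68.6
the job is handed in; nothing more can be done
None
```

I handed the job in at 24.5 s with every step done in the order asked: button pressed to its stop and held over 0.5 s, stylus back home in the brown stand, flap left open just past upright (about 1.69 rad), and filter plate held upright over the middle of the tray with its lower edge about 10 cm above the bench.

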